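Lock the screw jack with its jam nut

ROBOT

A 7-joint arm with a two-finger parallel gripper is mounted at the origin on the work surface. World frame = base frame: x ahead of the robot, y to its left, z up, the work surface at z = 0. Lengths are in m, angles in rad, forces in N, time in s.
With the tool pointing down it reaches from about 0.4 to 0.875 m from the base axis. Payload 6.5 kg.
Tool frame: the origin (TCP) lies at the very end of the fingers, on their centre line; the grasp point (between the pads) lies 19 mm behind it; z points along the fingers, y is the direction in which the jaws open and shut (so a half turn about z gives the same grasp; the last joint's range is limited). The gripper opens to 85 mm and grips with 20 to 120 N. Pads are 22 mm wide; open, the fingers measure 114 mm over their backs; the gripper's body (76 mm by 85 mm) begins 54 mm behind the grasp point. The pads swing forward as they close: fully open they stand 13 mm farther back than shut.
Start: joints at [1.058, 0.536, -0.004, 1.538, 0.003, 1.067, -0.071], TCP at [0.281, -0.586, 0.231] pointing down, gripper open.
Joint ranges: [-2.7, 2.7], [-0.37, 2.16], [-1.27, 1.26], [0.24, 2.4], [-1.31, 4.45], [0.19, 1.91], [-2.76, 2.76]. Speed limits (rad/s): [2.39, 2.39, 3.14, 3.14, 3.14, 3.14, 3.14].

INTERFACE

Orientations are given as a rotation vector (axis times angle).
In Python, from cell import bot, fingers, imaging, ticket gives the robot as it stands. Calls block until the motion is done:
- bot.reach(position, orientation): joint-space move of the TCP to a pose.
- bot.servo_line(position, v=0.15, orientation=None): straight line of the TCP; orientation=None keeps the orientation; v is the mean speed in m/s.
- bot.movej(angles): joint-space move.
- fingers.command_gripper(opening): finger opening in m; the grip force is fixed at half the most; returns when the fingers have stopped.
- bot.pause(seconds).
- bot.ik(position, orientation): joint angles nearest the present ones, or None.
- imaging.capture(name): name is "scene" or "top"; returns a dict with "img" (420x560x3 uint8, blue, green, red), "mtx" (3x3 intrinsics, pixels), "dist" ([k1, k2, p1, p2, k3] as OpenCV has them; the pictures are not rectified), "cam_to_world" (4x4, takes a point from camera to world coordinates). Camera axes: x right, y up, looking along -z (the intrinsics and any distortion apply to the point x, -y, -z); pixel columns grow to the right and rows downward; lengths in m; the calibration is good to about 2 mm. A picture is of the moment at which its call begins. There is no depth.
A pose or a line that the arm cannot do raises bot.Unreachable and nothing moves.
- ticket.hand_in(): hands the job in, once; it reports no verdict.
Readings, each from a call of its own:
- bot.read_time_s(): time.
- bot.read_joint_positions(): joint angles.
- bot.read_joint_velocities(): joint speeds.
- bot.read_joint_torque(): joint torques, N m.
- bot.read_tool_pos(): TCP position.
- bot.read_tcp_rot(): TCP orientation.
- bot.read_ft_force(): force on the tool from outside, world axes, zero at the start.
- bot.read_torque(): the same for the moment, N m.
- bot.read_gripper_width(): finger opening in m.
Only numpy, scipy, OpenCV 4.12 (cv2) and the standard library are available. Lean on these libraries where they do the work, as an engineer would, in place of code of your own. Each camera call takes 0.05 s, during which the arm holds its last target.

TASK

One of the two screw jacks on the bench has had its two-armed jam nut backed off. Lock it: turn that nut clockwise by its arms, all the way down onto the jack's base, and push it firmly tight there. Leave the other jack's nut, which is already tight, locked, and do not disturb the other things on the bench.

Things in the scene. Friction and masses are not known exactly. Their poses are not given: they have to be found in the camera images.
- jack_1_seat (a point): Screw jack 1, one of two alike, fixed to the bench: a grey cast base (flange 100 mm across and 12 mm high, narrowing to a column about 52 mm across, 70 mm high). This point is the centre of the column's flat top face, 70 mm above the bench, where the jam nut seats. A fixed upright steel threaded spindle, 27 mm across, rises from it to a black rubber rest pad, 36 mm across, whose top is 120 mm above the bench.
- nut_1: Jam nut on jack 1's spindle: steel hub 47 mm across and 22 mm high, with two opposite straight level arms (round bar 14 mm thick, ending in 22 mm balls, 154 mm over both ends). The arms' centre line is 11 mm above the hub's underside. Origin: centre of the hub's underside, on the spindle's axis; it sinks with the nut and lies on the seat point when the nut is home. Its axes do not turn with the nut.
- nut_1_end (a point): Centre of the ball at the end of one arm of jam nut 1, 66 mm from the spindle's axis; it turns with the nut (the other arm is opposite).
- nut_1_turn (a joint): Turn of jam nut 1, rad: 0 when it is home against the base, negative when backed off; grows as the nut turns clockwise seen from above. The nut sinks 16 mm per clockwise turn (coarse thread, right hand). It turns against steady friction of about 0.12 N m (2 to 3 N at an arm), stays where it is left and stops solidly at 0. One of the two nuts starts at 0, the other backed off by 3.4 to 6.2 rad (8.5 to 16 mm of thread showing below it).
- jack_2_seat (a point): Screw jack 2, one of two alike, fixed to the bench: a grey cast base (flange 100 mm across and 12 mm high, narrowing to a column about 52 mm across, 70 mm high). This point is the centre of the column's flat top face, 70 mm above the bench, where the jam nut seats. A fixed upright steel threaded spindle, 27 mm across, rises from it to a black rubber rest pad, 36 mm across, whose top is 120 mm above the bench.
- nut_2: Jam nut on jack 2's spindle: steel hub 47 mm across and 22 mm high, with two opposite straight level arms (round bar 14 mm thick, ending in 22 mm balls, 154 mm over both ends). The arms' centre line is 11 mm above the hub's underside. Origin: centre of the hub's underside, on the spindle's axis; it sinks with the nut and lies on the seat point when the nut is home. Its axes do not turn with the nut.
- nut_2_end (a point): Centre of the ball at the end of one arm of jam nut 2, 66 mm from the spindle's axis; it turns with the nut (the other arm is opposite).
- nut_2_turn (a joint): Turn of jam nut 2, rad: 0 when it is home against the base, negative when backed off; grows as the nut turns clockwise seen from above. The nut sinks 16 mm per clockwise turn (coarse thread, right hand). It turns against steady friction of about 0.12 N m (2 to 3 N at an arm), stays where it is left and stops solidly at 0. One of the two nuts starts at 0, the other backed off by 3.4 to 6.2 rad (8.5 to 16 mm of thread showing below it).
- cap_big: Blue capacitor can, 72 mm across, 107 mm high, standing loose; a bystander. Origin: centre of its underside.
- cap_small: Blue capacitor can, 58 mm across, 77 mm high, standing loose; a bystander. Origin: centre of its underside.
- screwdriver: Loose screwdriver, 190 mm long, lying between the jacks; a bystander. Origin: centre of its underside (on its length).
- spanner: Loose open-ended spanner, 170 mm long; a bystander. Origin: centre of its underside (on its length).
- toroid: Loose copper toroid coil, 96 mm across, 38 mm high; a bystander. Origin: centre of its underside.
- meter: Loose black hand-held meter, 150 x 75 x 40 mm; a bystander. Origin: centre of its underside.
- parts_tray: Loose grey parts tray, 150 x 110 x 35 mm; a bystander. Origin: centre of its underside.
Things that resemble listed ones, but are neither listed nor needed, are in the scene too. What is shaped like the part that bears jack_1_seat but pink or red is not meant.

How it is judged:
On the way:
1. the backed-off nut is down on the base and is pushed tight there (over 6 N on it) (value of joint nut_1_turn above -0.12 rad and contact force between nut_1 and anything else above 6 N), for 0.1 s.
At the end, for the whole second after the job is handed in: Both jam nuts are home on their jacks' bases (within 0.12 rad of fully tight, no more than 2 mm off the base) and at rest (value of joint each of nut_1_turn, nut_2_turn above -0.12 rad and distance between nut_1 and jack_1_seat below 0.002 m and linear speed of each of nut_1, nut_2 below 0.01 m/s); the robot touches nothing.
It fails at once if the nut that was already tight is turned back by more than 0.2 rad (value of joint nut_2_turn below -0.2 rad).
It fails at once if one of the loose bystanders is moved by more than 30 mm (distance of any of cap_big, cap_small, screwdriver, spanner, toroid, meter, parts_tray from where it was at the start of the episode above 0.03 m).
It also fails if it takes over 51 s, if anything falls off the work surface, if the arm or the gripper's body presses on something with over 40 N, if the wrist force passes 120 N, or if a joint passes its speed limit or range.

## Working session

There is one attempt and no reset: what is moved stays moved. The work goes in short steps, each a Python script; the robot and the scene stay as the last script left them, time stands still between calls to the robot, and variables do not carry over. Pictures are saved under pics/ and viewed, and the job is handed in when it is done.

```bash
ls; mkdir -p pics
python3 - <<'E'
from cell import bot,fingers,imaging,ticket
import cv2,pickle
for n in("scene","top"):
    c=imaging.capture(n); cv2.imwrite(f"pics/{n}0.png",c["img"]); pickle.dump(c,open(f"{n}0.pkl","wb"))
    print(n,c["mtx"],c["dist"],c["cam_to_world"])
print(bot.read_time_s(),bot.read_tool_pos(),bot.read_tcp_rot(),bot.read_gripper_width())
E
```

```text
pics
scene [[449.3449589    0.         279.7083136 ]
 [  0.         449.3449589  212.49843144]
 [  0.           0.           1.        ]] [0.00473126 0.         0.         0.         0.        ] [[ 0.80542955 -0.34891491  0.47910502  1.07081324]
 [ 0.59253155  0.49280481 -0.63722036 -0.76313162]
 [-0.01376958  0.79712094  0.60366265  0.81729994]
 [ 0.          0.          0.          1.        ]]
top [[524.38880345   0.         282.50174572]
 [  0.         524.38880345 216.4371009 ]
 [  0.           0.           1.        ]] [0.0324475 0.        0.        0.        0.       ] [[ 0.01163566  0.98393996 -0.17812008  0.29216672]
 [-0.99972987  0.01503142  0.01772681  0.01338311]
 [ 0.02011952  0.17786571  0.98384907  1.28935855]
 [ 0.          0.          0.          1.        ]]
0.1 [ 0.28058655 -0.58572873  0.23052566] [-3.06212884e+00 -6.95786004e-01  7.17114992e-04] 0.08559791565415607
```

View pics/scene0.png

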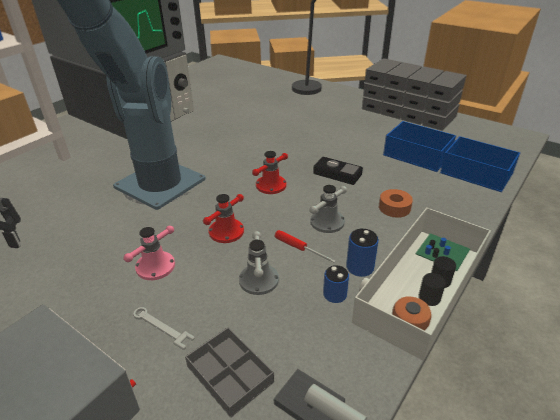

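View pics/top0.png

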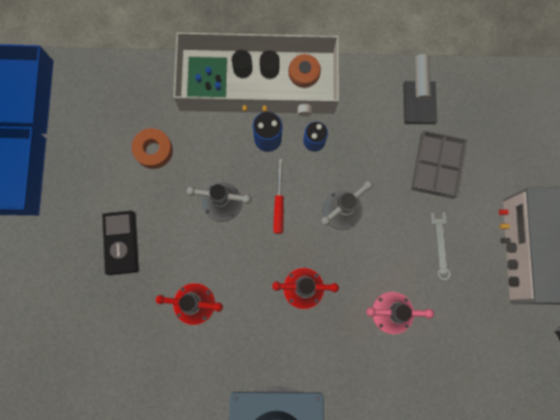

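The scene view shows five jacks. The grey ones are at (328,207) and (258,265). The red ones at (270,172) and (225,217) and the pink one at (152,252) are decoys. In the top view the grey jacks are at (220,197) and (345,205). Next I'll enlarge both grey ones.

Run:
```python
import cv2,numpy as np
s=cv2.imread("pics/scene0.png");t=cv2.imread("pics/top0.png")
a=[cv2.resize(i,(400,300),interpolation=cv2.INTER_CUBIC) for i in (s[217:292,208:308],s[170:245,280:380],t[167:242,295:395],t[160:235,170:270])]
cv2.imwrite("pics/crop0.png",np.vstack([np.hstack(a[:2]),np.hstack(a[2:])]))
```

```text
(no output)
```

View pics/crop0.png

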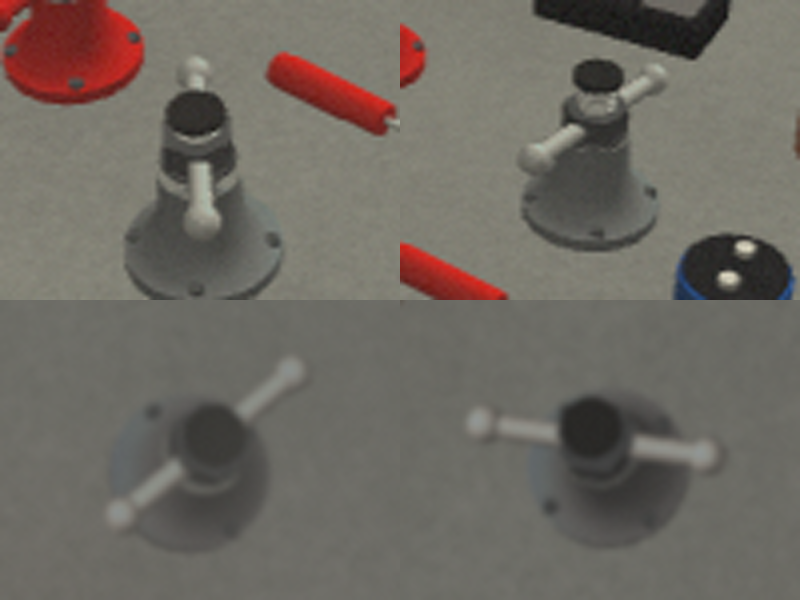

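The jack at scene (258,265), top (345,205), has its nut high against the pad with bright thread below it, so it is the backed-off one. The other grey jack's nut sits low with thread above it. Next I triangulate the ball ends.

```bash
cat > h.py <<'E'
import cv2,numpy as np,pickle
from scipy.optimize import least_squares
def ray(c,p):
    u=cv2.undistortPoints(np.array([[p]],float),c["mtx"],np.array(c["dist"]))[0,0]
    T=c["cam_to_world"]; d=T[:3,:3]@np.array([u[0],-u[1],-1]); return T[:3,3],d/np.linalg.norm(d)
def atz(c,p,z):
    o,d=ray(c,p); return o+d*(z-o[2])/d[2]
def tri(l):
    A=np.zeros((3,3));b=np.zeros(3)
    for c,p in l:
        o,d=ray(c,p);M=np.eye(3)-np.outer(d,d);A+=M;b+=M@o
    x=np.linalg.solve(A,b)
    return x,[1e3*np.linalg.norm(np.cross(x-ray(c,p)[0],ray(c,p)[1])) for c,p in l]
def load():return pickle.load(open("scene0.pkl","rb")),pickle.load(open("top0.pkl","rb"))
E
python3 - <<'E'
from h import *
np.set_printoptions(precision=4,suppress=True)
S,T=load()
def go(n,so,to,sb,tb,sp,tp):
    f=lambda p,o:(o[0]+p[0]/4-.375,o[1]+p[1]/4-.375)
    B=[]
    for a in sb:
        r=min((tri([(S,f(a,so)),(T,f(b,to))]) for b in tb),key=lambda r:max(r[1])); B.append(r[0]);print(n,'ball',*r)
    print('mid',(B[0]+B[1])/2,'span',np.linalg.norm(B[0]-B[1]))
    print('pad tri',tri([(S,f(sp,so)),(T,f(tp,to))]),'top@.12',atz(T,f(tp,to),.12),'scene@.12',atz(S,f(sp,so),.12))
go('A',(208,217),(295,167),[(195,70),(202,221)],[(291,-300+371),(121,214)],(197,110),(214,134))
go('B',(280,170),(170,160),[(655-400,79),(537-400,157)],[(480-400,123),(705-400,155)],(598-400,76),(589-400,126))
E
```

```text
A ball [ 0.5018 -0.1061  0.0939] [np.float64(0.49349934179882804), np.float64(0.49349934179891786)]
A ball [ 0.5884 -0.2069  0.0927] [np.float64(0.11351065029774887), np.float64(0.11351065029774311)]
mid [ 0.5451 -0.1565  0.0933] span 0.13287388956016488
pad tri (array([ 0.5449, -0.1568,  0.1185]), [np.float64(0.8090830518833435), np.float64(0.8090830518833871)]) top@.12 [ 0.544  -0.1571  0.12  ] scene@.12 [ 0.5466 -0.1575  0.12  ]
B ball [0.5705 0.2113 0.08  ] [np.float64(0.4546989792579811), np.float64(0.45469897925782043)]
B ball [0.5534 0.0789 0.0824] [np.float64(1.0927295350397312), np.float64(1.0927295350396287)]
mid [0.5619 0.1451 0.0812] span 0.13345813182066113
pad tri (array([0.5614, 0.1433, 0.1167]), [np.float64(0.4893938656773734), np.float64(0.48939386567754395)]) top@.12 [0.5602 0.1426 0.12  ] scene@.12 [0.564  0.1395 0.12  ]
```

Jack A's centre is (0.545, -0.157), with an arm height of 93.3 mm, so it is about 12.3 mm or 4.8 rad backed off. The ball span is 132.9 mm (132 expected). Jack B's arm height is 81 mm, so it is home. My plan is to straddle the spindle with the open fingers and turn joint 7, so the two fingers push the two arms as a couple.

Run:
```python
from cell import bot
from scipy.spatial.transform import Rotation as R
import numpy as np
np.set_printoptions(precision=3,suppress=True)
for phi in np.arange(-3.1,3.2,.4):
    M=np.array([[np.sin(phi),np.cos(phi),0],[-np.cos(phi),np.sin(phi),0],[0,0,-1]])
    M[:,2]=np.cross(M[:,0],M[:,1])
    rv=R.from_matrix(M).as_rotvec()
    for z in (.2,.06):
        q=bot.ik([.545,-.1567,z],rv)
        print(round(phi,2),z,M[2,2],None if q is None else np.array(q))
print(R.from_rotvec(bot.read_tcp_rot()).as_matrix())
```

```text
-3.1 0.2 1.0 None
-3.1 0.06 1.0 None
-2.7 0.2 1.0 None
-2.7 0.06 1.0 None
-2.3 0.2 1.0 None
-2.3 0.06 1.0 None
-1.9 0.2 1.0 None
-1.9 0.06 1.0 None
-1.5 0.2 0.9999999999999999 None
-1.5 0.06 0.9999999999999999 None
-1.1 0.2 1.0 None
-1.1 0.06 1.0 None
-0.7 0.2 1.0 None
-0.7 0.06 1.0 None
-0.3 0.2 0.9999999999999999 None
-0.3 0.06 0.9999999999999999 None
0.1 0.2 1.0 None
0.1 0.06 1.0 None
0.5 0.2 1.0 None
0.5 0.06 1.0 None
0.9 0.2 0.9999999999999999 None
0.9 0.06 0.9999999999999999 None
1.3 0.2 0.9999999999999999 None
1.3 0.06 0.9999999999999999 None
1.7 0.2 1.0 None
1.7 0.06 1.0 None
2.1 0.2 1.0 None
2.1 0.06 1.0 None
2.5 0.2 1.0 None
2.5 0.06 1.0 None
2.9 0.2 1.0 None
2.9 0.06 1.0 None
[[ 0.902  0.432 -0.001]
 [ 0.432 -0.902  0.001]
 [-0.    -0.001 -1.   ]]
```

```bash
cat >> h.py <<'E'
from scipy.spatial.transform import Rotation as R
def rv(phi):
    c,s=np.cos(phi),np.sin(phi)
    return R.from_matrix(np.array([[-s,c,0],[c,s,0],[0,0,-1.]])).as_rotvec()
def phi_of(r):
    m=R.from_rotvec(r).as_matrix(); return np.arctan2(m[1,1],m[0,1])
E
python3 - <<'E'
from cell import bot
from h import *
np.set_printoptions(precision=3,suppress=True)
for phi in np.arange(-3.1,3.2,.4):
    for z in (.2,.06):
        q=bot.ik([.545,-.1567,z],rv(phi))
        print(round(phi,2),z,None if q is None else np.array(q))
E
```

```text
-3.1 0.2 [-0.545  0.686  1.094  1.833 -0.697  1.068 -2.279]
-3.1 0.06 [-0.025  0.658  0.301  1.882 -0.306  0.647 -2.637]
-2.7 0.2 [ 0.082  0.433  0.155  1.8   -0.082  0.915 -2.428]
-2.7 0.06 [ 0.043  0.647  0.21   1.878 -0.212  0.639 -2.318]
-2.3 0.2 [ 0.146  0.431  0.071  1.796 -0.037  0.916 -2.067]
-2.3 0.06 [ 0.102  0.641  0.131  1.874 -0.131  0.635 -1.987]
-1.9 0.2 [ 0.211  0.432 -0.014  1.792  0.007  0.918 -1.706]
-1.9 0.06 [ 0.175  0.637  0.034  1.869 -0.034  0.636 -1.67 ]
-1.5 0.2 [ 0.285  0.435 -0.109  1.787  0.058  0.922 -1.349]
-1.5 0.06 [ 0.248  0.638 -0.062  1.865  0.062  0.641 -1.352]
-1.1 0.2 [ 0.341  0.44  -0.183  1.784  0.097  0.927 -0.983]
-1.1 0.06 [ 0.308  0.642 -0.143  1.861  0.141  0.649 -1.019]
-0.7 0.2 [ 0.405  0.447 -0.266  1.78   0.142  0.933 -0.621]
-0.7 0.06 [ 0.365  0.648 -0.218  1.857  0.215  0.659 -0.681]
-0.3 0.2 [ 0.468  0.457 -0.35   1.776  0.188  0.942 -0.26 ]
-0.3 0.06 [ 0.421  0.657 -0.293  1.854  0.287  0.672 -0.341]
0.1 0.2 [ 0.532  0.47  -0.436  1.772  0.237  0.952  0.099]
0.1 0.06 [ 0.476  0.668 -0.367  1.85   0.358  0.688  0.002]
0.5 0.2 [ 0.596  0.486 -0.522  1.768  0.288  0.964  0.458]
0.5 0.06 [ 0.529  0.682 -0.44   1.847  0.426  0.707  0.347]
0.9 0.2 [ 0.625  0.494 -0.562  1.766  0.312  0.971  0.838]
0.9 0.06 [ 0.571  0.695 -0.498  1.845  0.481  0.724  0.703]
1.3 0.2 [ 0.671  0.51  -0.628  1.764  0.352  0.983  1.205]
1.3 0.06 [ 0.606  0.708 -0.547  1.842  0.526  0.74   1.068]
1.7 0.2 [ 0.725  0.531 -0.706  1.761  0.401  0.999  1.566]
1.7 0.06 [ 0.643  0.722 -0.599  1.84   0.573  0.758  1.431]
2.1 0.2 [ 0.949  0.682 -1.074  1.749  0.662  1.123  1.762]
2.1 0.06 [ 0.939  0.954 -1.082  1.824  0.999  1.029  1.537]
2.5 0.2 [ 0.949  0.682 -1.074  1.749  0.662  1.123  2.162]
2.5 0.06 [ 0.939  0.954 -1.082  1.824  0.999  1.029  1.937]
2.9 0.2 [-0.545  0.686  1.094  1.833 -0.697  1.068 -2.563]
2.9 0.06 [-0.517  0.986  1.082  1.908 -1.083  0.986 -2.291]
```

Run:
```python
from cell import bot,fingers,imaging
from h import *
np.set_printoptions(precision=3,suppress=True)
bot.reach([.545,-.1567,.21],rv(0.04)); print(bot.read_time_s(),bot.read_joint_positions())
fingers.command_gripper(.072)
bot.servo_line([.545,-.1567,.064],v=.1)
print(bot.read_time_s(),bot.read_tool_pos(),phi_of(bot.read_tcp_rot()),bot.read_joint_positions(),bot.read_ft_force(),bot.read_torque(),bot.read_gripper_width())
for n in("scene","top"):
    c=imaging.capture(n); cv2.imwrite(f"pics/{n}1.png",c["img"])
s=cv2.imread("pics/scene1.png");t=cv2.imread("pics/top1.png")
a=[cv2.resize(i,(400,300),interpolation=cv2.INTER_CUBIC) for i in (s[207:282,208:308],t[167:242,295:395])]
cv2.imwrite("pics/crop1.png",np.hstack(a))
```

```text
1.9333 [ 0.525  0.456 -0.422  1.763  0.221  0.97   0.052]
3.8333 [ 0.545 -0.157  0.065] 0.03991633112807612 [ 0.463  0.657 -0.35   1.85   0.335  0.691 -0.04 ] [0.031 0.054 0.414] [-0.032  0.027  0.051] 0.07172610521190713
```

View pics/crop1.png

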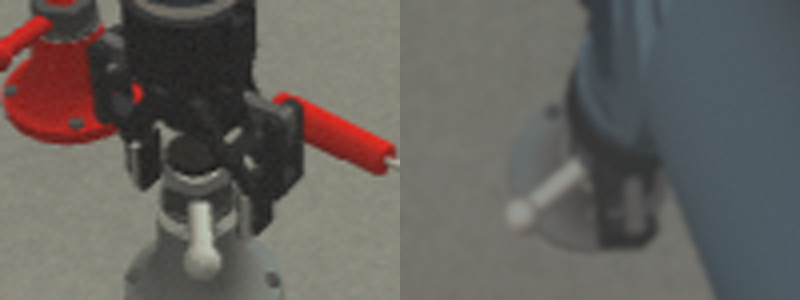

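View pics/scene1.png

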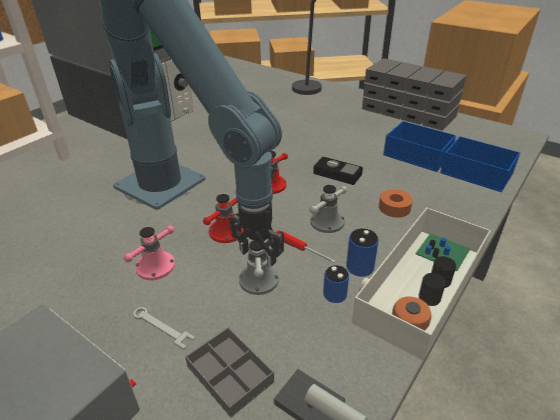

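The fingers straddle the spindle clear of the pad and nut, at crop (140,170) and (265,200), with no contact force. Now the first clockwise stroke.

Run:
```python
from cell import bot
from h import *
np.set_printoptions(precision=2,suppress=True)
q=np.array(bot.read_joint_positions())
for a in [-.25,-.5,-.75,-1.1,-1.5,-1.9,-2.3,-2.68]:
    q[6]=a; bot.movej(q)
    t=bot.read_torque();f=bot.read_ft_force()
    print(round(bot.read_time_s(),2),round(phi_of(bot.read_tcp_rot()),3),round(bot.read_joint_positions()[6],3),t,f)
    if abs(t[2])>1 or np.linalg.norm(f)>15: print("STOP");break
```

```text
4.25 -0.166 -0.246 [ 0.   -0.02  0.01] [ 0.21 -0.6   0.12]
4.6 -0.414 -0.494 [-0.05  0.05  0.05] [-0.4  -0.88 -0.01]
4.95 -0.663 -0.743 [-0.06  0.03  0.03] [ 0.14 -0.89  1.04]
5.38 -1.013 -1.093 [0.02 0.05 0.02] [-0.68 -0.84  0.91]
5.84 -1.414 -1.494 [-0.01 -0.02 -0.01] [0.25 0.39 0.37]
6.31 -1.814 -1.894 [-0.02 -0.13  0.01] [0.22 0.53 0.01]
6.78 -2.215 -2.294 [-0.2  -0.17  0.05] [ 0.85 -1.51 -0.98]
7.22 -2.594 -2.674 [-0.29 -0.13  0.01] [ 0.08 -1.08 -1.39]
```

```bash
cat > snap.py <<'E'
import sys
from cell import imaging
from h import *
k=sys.argv[1]
for n in("scene","top"):
    c=imaging.capture(n); cv2.imwrite(f"pics/{n}{k}.png",c["img"]); pickle.dump(c,open(f"{n}{k}.pkl","wb"))
s=cv2.imread(f"pics/scene{k}.png");t=cv2.imread(f"pics/top{k}.png")
a=[cv2.resize(i,(400,300),interpolation=cv2.INTER_CUBIC) for i in (s[217:292,208:308],t[167:242,295:395])]
cv2.imwrite(f"pics/crop{k}.png",np.hstack(a))
E
python3 snap.py 2
```

```text
(no output)
```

View pics/crop2.png

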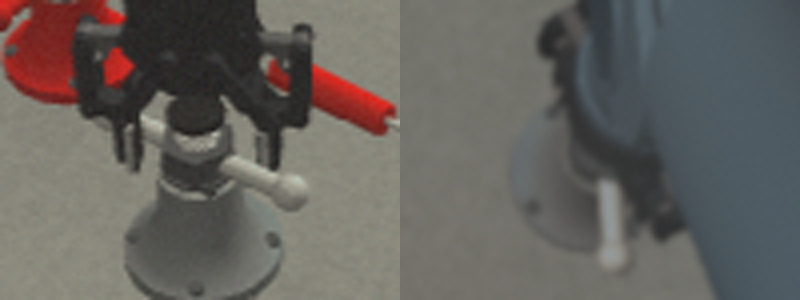

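The nut has turned about 2.2 rad: its arm now points toward the robot, at crop (290,190) in the scene view and (610,250) in the top view. Next I regrasp and start the second stroke.

```bash
python3 - <<'E'
from cell import bot
from h import *
np.set_printoptions(precision=2,suppress=True)
q=np.array(bot.read_joint_positions())
q[6]+=.2; bot.movej(q)
bot.servo_line([.545,-.1567,.128],v=.15)
q=np.array(bot.read_joint_positions())
off=phi_of(bot.read_tcp_rot())-q[6]; print("off",off)
q[6]=.82-off; bot.movej(q)
bot.servo_line([.545,-.1567,.064],v=.1)
print(bot.read_time_s(),bot.read_tool_pos(),phi_of(bot.read_tcp_rot()),bot.read_ft_force(),bot.read_joint_positions())
q=np.array(bot.read_joint_positions());off=phi_of(bot.read_tcp_rot())-q[6]
for p in [.4,.1,-.3,-.7,-1.1,-1.3]+list(np.arange(-1.35,-2.66,-.05)):
    q[6]=p-off; bot.movej(q)
    t=bot.read_torque();f=bot.read_ft_force();j=bot.read_joint_positions()[6]
    print(round(bot.read_time_s(),2),round(p,2),"err",round(j-q[6],4),t,f)
    if abs(t[2])>.8 or abs(j-q[6])>.03 or np.linalg.norm(f)>20: print("STOP");break
E
python3 snap.py 3
```

```text
off 0.03874144795957424
11.7083 [ 0.55 -0.16  0.06] 0.8200397112389725 [ 0.48 -0.29 -0.41] [ 0.46  0.66 -0.35  1.85  0.34  0.69  0.74]
12.19 0.4 err 0.0033 [-0.19 -0.1   0.04] [ 0.23 -1.17 -0.19]
12.58 0.1 err 0.0054 [-0.39 -0.11  0.02] [ 0.35 -2.    0.25]
13.05 -0.3 err 0.0058 [-0.37  0.12  0.11] [-0.21 -1.72 -1.1 ]
13.52 -0.7 err 0.0058 [-0.2   0.16  0.04] [-0.97 -0.87 -0.96]
13.98 -1.1 err 0.0057 [-0.04  0.16 -0.  ] [-1.5  -0.35 -0.28]
14.29 -1.3 err 0.0067 [ 0.03  0.02 -0.03] [ 0.03  1.08 -0.24]
14.54 -1.35 err 0.0049 [0.08 0.15 0.31] [-1.53  0.92 -0.6 ]
14.79 -1.4 err 0.0043 [0.   0.15 1.06] [-1.7   0.55  0.91]
STOP
```

View pics/crop3.png

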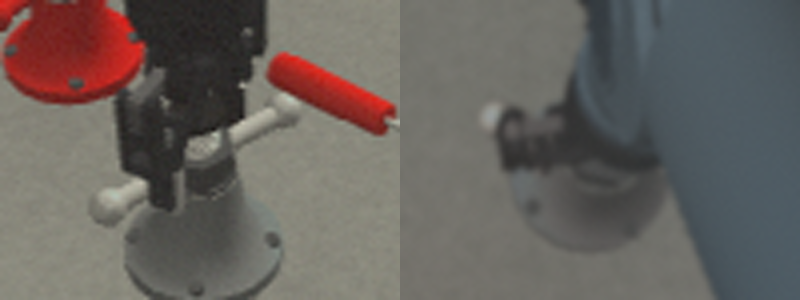

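Torque rose sharply at phi = -1.4, and the hub appears seated on the column at crop (205,190). I'll press a bit harder and hold, then back away and check the height.

```bash
python3 - <<'E'
from cell import bot
from h import *
np.set_printoptions(precision=3,suppress=True)
q=np.array(bot.read_joint_positions());off=phi_of(bot.read_tcp_rot())-q[6]
for p in (-1.44,-1.48):
    q[6]=p-off; bot.movej(q); bot.pause(.3)
    print(p,bot.read_torque(),bot.read_ft_force(),bot.read_joint_positions()[6]-q[6])
    if abs(bot.read_torque()[2])>2: break
q[6]=-1.0-off; bot.movej(q)
bot.servo_line([.545,-.1567,.25],v=.15)
bot.reach([.35,-.45,.3],rv(-1.0))
print(bot.read_time_s(),bot.read_ft_force())
E
python3 snap.py 4
```

```text
-1.44 [-0.099  0.126  1.897] [ 0.187 -0.812  0.469] 0.0008757420870777466
-1.48 [-0.199 -0.037  2.701] [ 0.184 -0.695 -0.796] 0.0006421195608101726
19.2417 [-0.056 -0.175  0.05 ]
```

View pics/crop4.png

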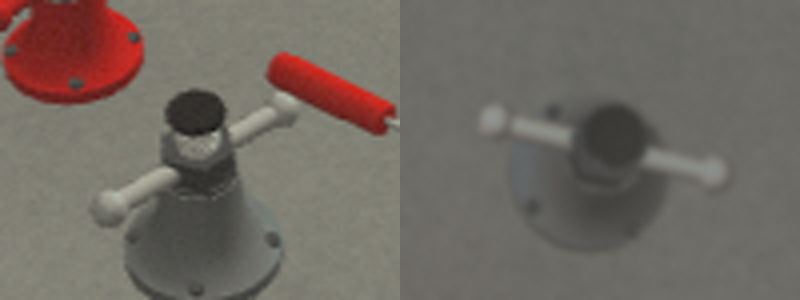

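View pics/scene4.png

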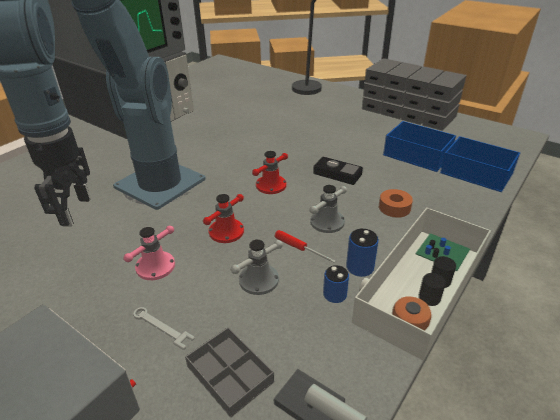

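Both nuts look seated, with thread visible above them and the bystanders unmoved. Now a numeric height check and an image difference.

Run:
```python
from h import *
np.set_printoptions(precision=4,suppress=True)
S,T=load();f=lambda p,o:(o[0]+p[0]/4-.375,o[1]+p[1]/4-.375)
so,to=(208,217),(295,167);B=[]
for a,b in (((285,108),(713-400,172)),((109,206),(494-400,121))):
    for bb in ((713-400,172),(494-400,121)):
        r=tri([(S,f(a,so)),(T,f(bb,to))])
        if max(r[1])<5: print(r);B.append(r[0])
print(np.mean(B,0),np.linalg.norm(B[0]-B[1]))
d=cv2.absdiff(cv2.GaussianBlur(cv2.imread("pics/top0.png"),(5,5),0),cv2.GaussianBlur(cv2.imread("pics/top4.png"),(5,5),0)).max(2)>18
n,_,st,_=cv2.connectedComponentsWithStats(d.astype(np.uint8)); print(st[1:][st[1:,4]>8])
```

```text
(array([ 0.56  , -0.0912,  0.081 ]), [np.float64(1.1077448570974542), np.float64(1.1077448570975377)])
(array([ 0.5299, -0.2209,  0.0826]), [np.float64(0.3458288437664542), np.float64(0.34582884376636674)])
[ 0.545  -0.156   0.0818] 0.13309809833033892
[[ 354  182   16   14   70]
 [ 315  194    6    5   25]
 [ 324  197   15    7   66]
 [ 355  204   21    8   94]
 [ 322  206   20   17  133]
 [ 499  255   61   54 1848]
 [ 555  329    5   11   41]
 [ 536  365   24   55  708]]
```

Run:
```python
from cell import bot,ticket
print(bot.read_time_s(),bot.read_ft_force()); ticket.hand_in()
```

```text
19.3417 [ 0.02842272  0.34583606 -0.36694407]
the job is handed in; nothing more can be done
```

I locked the backed-off nut on the grey jack at about (0.545, -0.157) and handed the job in at 19.3 s; the hand-in gives no verdict. I straddled the spindle with the open fingers and turned the nut clockwise by both arms, in two strokes of joint 7. At the stop I pressed to 2.7 N m, roughly 30 N at each arm, held it there, then backed the fingers off and withdrew.

**Last checks:**
- **Height:** the arms measure 81.8 mm above the bench, against 81 mm expected when home.
- **Solid stop:** torque rose steeply at the end, from about 0.3 to 2.7 N m over 0.13 rad.
- **Surroundings:** comparing top pictures before and after shows changes only at this nut and the robot. The other jack's nut and all the bystanders are unmoved.
- **Contact:** the wrist force was about zero after I withdrew.

**One disagreement:** from the first pictures I estimated the nut was 4.8 rad backed off (12.3 mm), but it turned about 4.1 rad before stopping. That is a difference of about 1.8 mm in height, within the 2 mm camera calibration. The solid stop and the final height both say it is home.

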